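Clip a frame blank on the painting board

ROBOT

A 7-joint arm with a two-finger parallel gripper is mounted at the origin on the work surface. World frame = base frame: x ahead of the robot, y to its left, z up, the work surface at z = 0. Lengths are in m, angles in rad, forces in N, time in s.
With the tool pointing down it reaches from about 0.35 to 0.775 m from the base axis. Payload 3.1 kg.
Tool frame: the origin (TCP) lies at the very end of the fingers, on their centre line; the grasp point (between the pads) lies 19 mm behind it; z points along the fingers, y is the line along which they close (so a half turn about z gives the same grasp; the last joint's range is limited). The gripper opens to 85 mm and grips with 20 to 120 N. Pads are 22 mm wide; open, the fingers measure 114 mm over their backs; the gripper's body (76 mm by 85 mm) begins 54 mm behind the grasp point. The pads swing forward as they close: fully open they stand 13 mm farther back than shut.
Start: joints at [-1.257, 0.311, 0.014, 1.512, -0.004, 1.319, -0.027], TCP at [0.192, 0.516, 0.231] pointing down, gripper open.
Joint ranges: [-2.7, 2.7], [-0.3, 1.91], [-1.27, 1.3], [0.12, 2.57], [-1.44, 4.58], [0.2, 2.03], [-3.05, 3.05]. Speed limits (rad/s): [2.79, 2.79, 3.14, 3.14, 3.14, 3.14, 3.14].

INTERFACE

Orientations are given as a rotation vector (axis times angle).
In Python, from cell import arm gives the robot as it stands. The module is installed in compiled form; this text tells all that it offers.
- The arm moves only by the tool servo_tool, never from a script. Its argument "targets" is a list that holds one entry, the list of rows, each a list of 7 numbers: the closure in counts, from 0 (fully open) to 255 (shut), then the shift along the tool's x, y, z in mm, then the turn, a rotation vector about the tool's x, y, z in degrees. A call has exactly 5 rows; each row shifts and turns the commanded pose from where the row before left it, along the tool's axes as they then stand; what a row does not reach is not made up. A row lasts 1/8 s, in which the tool goes at most 62.5 mm and 10.7 degrees, less where a joint would pass 70% of its speed; a pose out of reach is approached as far as the arm can. A call with a gripper value outside its range is refused whole. The fingers move at their own pace and stop on an object; "grip_force" is the grip in N (left out, the last holds). Time passes only in rows, so rows that do not move let the fingers close, or fill a call up. It gives the time, the measured TCP pose, the force, the opening and the grip force at its end, in the units of the state.
- arm.sense(): the state, without advancing time (a new reading comes with each control period).
- arm.grab_frame(name): name is "scene" or "side" or "wrist"; returns a dict with "pixels" (384x512x3 uint8, red, green, blue), "range_z" (384x512 float32, m along the optical axis (not along the pixel's ray), 0 where there is no reading), "fx", "fy", "cx", "cy" (pixels), "origin" and "rotation" of the camera in the world. Camera axes: x right, y down, z forward; pixel columns grow to the right and rows downward; lengths in m; the calibration is good to about 2 mm. A picture is of the moment at which its call begins.
- arm.job_done(): hands the job in; it is judged then, once.
The state is a dict: "time": time; "joint_positions": joint angles; "joint_velocities": joint speeds; "joint_efforts": joint torques, N m; "eef_pos": TCP position; "tool_rot": TCP orientation; "wrist_force": force on the tool from outside, world axes, zero at the start; "wrist_torque": the same for the moment, N m; "opening": finger opening in m; "grip_force": force on a finger pad.
Only numpy, scipy, OpenCV 4.12 (cv2) and the standard library are available. Lean on these libraries where they do the work, as an engineer would, in place of code of your own. Each camera call takes 0.05 s, during which the arm holds its last target. There are 200 camera calls.

TASK

Get the white picture-frame blank ready for painting: slide it flat along the brown clipboard up to the clip, press the clip's blue-tipped tab down with one fingertip and keep it down while the other fingertip pushes the frame under the open jaw until it sits squarely home against the two stops behind the jaw, then let go so that the clip holds it. Only press and push: do not pick up or tip the frame, and leave the other things on the board and table where they are.

Things in the scene. Friction and masses are not known exactly. Their poses are not given: they have to be found in the camera images.
- board: Brown clipboard lying on the table, 330 x 240 x 8 mm, does not slip. Origin: centre of its underside, on the table; x along its length towards the clip end (away from the robot), y across, z up; its top is 8 mm above the origin. The clip sits on its centre line: hinge axis (along y) at x = +115 mm, 14 mm above the board's top, between 18 mm high ears at y = +-50 mm.
- clip (a joint): Angle of the spring clip (rad), a rocker about the hinge axis; pressing the tab down opens it. 0 shut, jaw on the board; 0.35 jaw resting on the 10 mm frame; 0.40 jaw just clear of the frame; 0.50 end of travel: jaw 14.5 mm, top of the tab's roll 4 mm above the board. Takes about 5 N on the tab to begin, 13 N at the end; springs shut when let go.
- clip_tab (a point): Top of the blue rolled end of the clip's tab (roll 4 mm thick, 60 mm long across the board), 25 mm beyond the hinge axis; 16 mm above the board when shut.
- clip_jaw (a point): Middle of the lower edge of the clip's jaw (89 mm long across the board, bead 3 mm thick), 27 mm before the hinge axis when shut. Opening swings it up and 4 mm back towards the frame. The clip's metal plate is 92 mm wide, and at most 18 mm above the board when shut.
- clip_stop (a point): Point on the board's top midway between the two steel stops, in the plane of their front faces (board x = +103 mm); axes as the board's. The stops are 16 mm wide, 9 mm high, centred 36 mm to either side.
- frame: Loose flat picture-frame blank, white primer, about 80 g: outside 150 mm (its x) by 120 mm (its y), 10 mm thick, square-edged rails 18 mm wide, window 114 x 84 mm through which the board shows. Origin: centre of its underside. It lies flat on the board with its +x rail towards the clip, 8 to 30 mm short of the shut jaw.
- frame_front (a point): Middle of the lower outer edge of the frame's front (+x) rail; the inner edge of that rail, which a fingertip standing in the window can push, is 18 mm behind it.
- brush: Thin flat paint brush lying on the board beside the frame, 180 mm long, 12 mm wide; leave alone.
- paint_pot: Small yellow jar, 34 mm wide, 42 mm high, standing on the board on the other side of the frame; leave alone.
- wax_heart: Red wax heart, 35 mm, 16 mm high, lying on the board beside the clip; leave alone.
- mould: Red silicone mould with eight dark hearts, 175 x 300 x 31 mm, on the table to the left; leave alone.
- wax_tin: Small grey-brown tin of orange wax, 78 mm wide, 36 mm high, on the table to the left; leave alone.
- green_dish: Green dish, 130 mm wide, 22 mm high, on the table to the right; leave alone.
- canvas: Blue painted canvas panel, 130 x 180 x 6 mm, lying on the table to the right; leave alone.
- blue_jar: Blue lidded jar, 60 mm wide, 75 mm high, on the table to the right; leave alone.
There are look-alikes about, which are no part of the job. Of the things that look like the frame, the larger one is meant.

How it is judged:
On the way, in this order (a step that is already met when the one before it is completed fails the run):
1. a fingertip holds the clip open while the frame is still short of the stops (value of joint clip above 0.38 rad and contact force between the fingers and clip above 2 N and x of frame_front in the frame of clip_stop below -0.012 m), for 0.2 s.
2. with one fingertip still holding the clip open, the other pushes the frame home under the jaw (value of joint clip above 0.36 rad and contact force between the fingers and clip above 2 N and x of frame_front in the frame of clip_stop above -0.005 m and contact force between the fingers and frame above 0.1 N).
At the end, for the whole second after the job is handed in: The frame lies flat on the board with its front edge within 5 mm of the stops, within 25 mm of the clip's centre line and square to the board within 0.06 rad; the clip has sprung down and presses on it (clip angle 0.29 to 0.40, at least 2 N); everything is at rest (x of frame_front in the frame of clip_stop above -0.005 m and y of frame_front in the frame of clip_stop between -0.025 and 0.025 m and angle between the x axis of frame and the x axis of board, either way round below 0.06 rad and angle between frame's own z axis and vertical below 0.04 rad and value of joint clip between 0.29 and 0.4 rad and contact force between clip and frame above 2 N and linear speed of frame below 0.01 m/s); the robot touches nothing.
It fails at once if the frame is picked up or tipped (z of frame in the frame of board above 0.015 m or angle between frame's own z axis and vertical above 0.12 rad).
It fails at once if one of the other things is moved by more than 15 mm (distance of any of brush, paint_pot, wax_heart, mould, wax_tin, green_dish, canvas, blue_jar from where it was at the start of the episode above 0.015 m).
It also fails if it takes over 64 s, if anything falls off the work surface, if the arm or the gripper's body presses on something with over 40 N, if the wrist force passes 120 N, or if a joint passes its speed limit or range.

## Working session

There is one attempt and no reset: what is moved stays moved. The work goes in short steps, Python scripts to look and compute and a tool call to move; the robot and the scene stay as the last step left them, time stands still between calls to the robot, and variables do not carry over. Pictures are saved under pics/ and viewed, at most 10 in all, crops included, and the job is handed in when it is done.

Besides the shell and the picture viewer there is one more tool, called after "Request:" as name(argument=value, ...), one argument or row to a line, values as JSON. servo_tool: Moves the arm, as the interface text tells. Its arguments: {"type":"object","properties":{"targets":{"type":"array","items":{"type":"array","items":{"type":"array","items":{"type":"number"}}}},"grip_force":{"type":"number"}},"required":["targets"]}

```bash
mkdir -p pics
cat > h.py <<'E'
import numpy as np, cv2
from cell import arm
def grab(n,fn):
    f=arm.grab_frame(n); np.savez('pics/'+fn+'.npz',**f)
    cv2.imwrite('pics/'+fn+'.png',f['pixels'][:,:,::-1]); return f
def world(f,u,v,z=None):
    o=np.array(f['origin']);R=np.array(f['rotation'])
    d=R@np.array([(u-f['cx'])/f['fx'],(v-f['cy'])/f['fy'],1])
    if z is None:
        return o+d*float(f['range_z'][int(round(v)),int(round(u))])
    return o+d*(z-o[2])/d[2]
E
python3 - <<'E'
from h import *
a=grab('scene','s0');b=grab('side','d0')
cv2.imwrite('pics/both.png',cv2.resize(np.vstack([a['pixels'],b['pixels']])[:,:,::-1],None,fx=.78,fy=.78))
for f in(a,b):print(f['origin'],f['rotation'],f['fx'],f['cx'],f['cy'])
s=arm.sense();print(s)
E
```

```text
[ 1.17766636 -0.2323654   0.99884239] [-2.03699609 -1.54146953  0.53875063] 396.94293176798897 257.115035822214 189.3641791178834
[-0.05222951 -0.65831858  0.92004383] [-2.26558988  0.79959337 -0.33451482] 348.0434502889343 261.32608674200554 192.01784311569267
{'time': 0.1, 'joint_positions': array([-1.25669957,  0.31167312,  0.01401431,  1.51290703, -0.0044202 ,
        1.31919419, -0.02722255]), 'joint_velocities': array([ 0.00099658, -0.00125295,  0.00098093, -0.00439724, -0.00171551,
       -0.00035427,  0.00107028]), 'joint_efforts': array([ 6.84446240e-04, -3.80851936e+01,  1.46632148e-01, -2.31240660e+01,
        1.23217216e-02,  8.09831457e-03,  2.59716515e-06]), 'eef_pos': array([0.19134801, 0.51494108, 0.23031052]), 'tool_rot': array([-0.55584267, -3.09171805,  0.00334401]), 'wrist_force': array([ 0.32125041,  0.24311445, -0.10167693]), 'wrist_torque': array([ 0.01477336,  0.03457008, -0.02791482]), 'grip_force': 0.0, 'opening': 0.08532857175721406}
```

View pics/both.png

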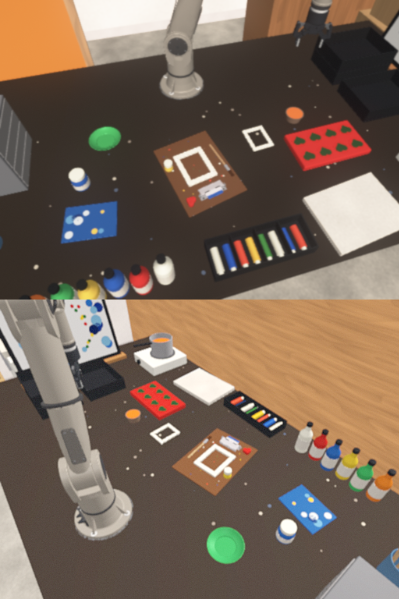

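The candidates for the frame are the large white frame on the board (scene px ~250,215), the small white frame on the bare table (~331,177) and the white square slab (~455,270). I choose the large one on the board, and check it in an enlarged crop.

```bash
sed -i "s/R=np.array(f\['rotation'\])/R=cv2.Rodrigues(np.array(f['rotation'],float))[0]/" h.py
python3 - <<'E'
from h import *
a=cv2.imread('pics/s0.png')[160:285,190:320];b=cv2.imread('pics/d0.png')[155:255,215:335]
a=cv2.resize(a,(520,500),interpolation=cv2.INTER_CUBIC);
cv2.imwrite('pics/cs.png',cv2.resize(cv2.imread('pics/s0.png')[160:285,190:320],None,fx=4.8,fy=4.8,interpolation=cv2.INTER_CUBIC))
cv2.imwrite('pics/cd.png',cv2.resize(cv2.imread('pics/d0.png')[155:255,215:335],None,fx=6,fy=6,interpolation=cv2.INTER_CUBIC))
E
```

```text
(no output)
```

View pics/cs.png

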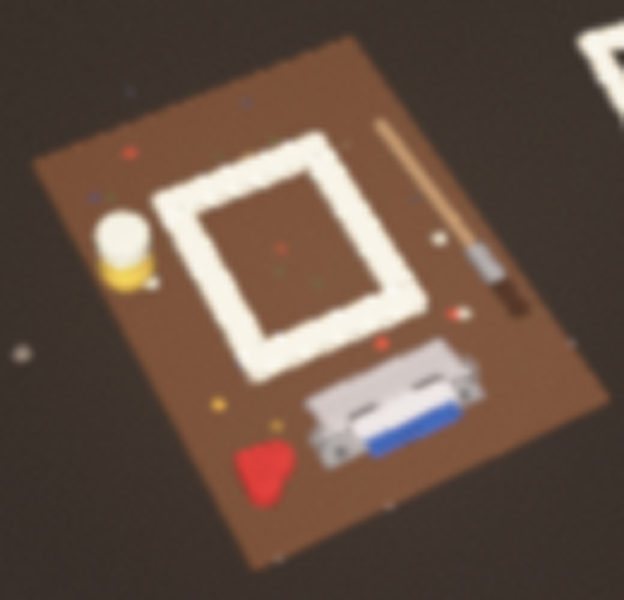

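View pics/cd.png

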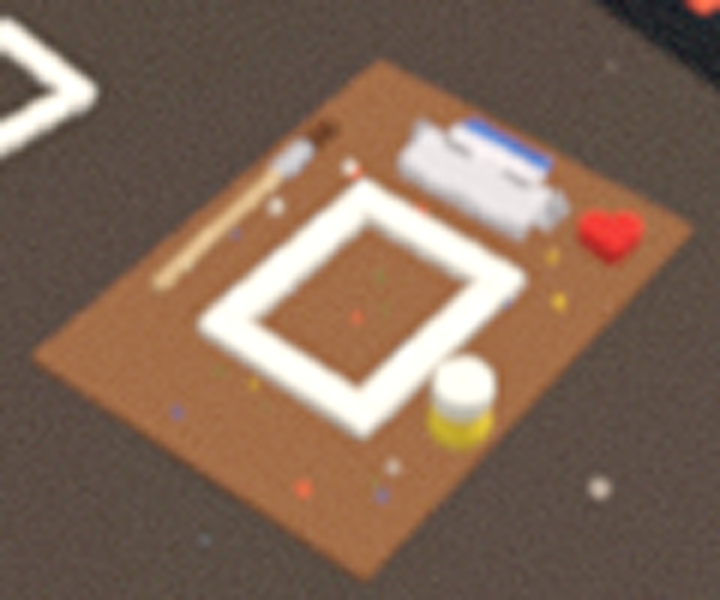

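The crops confirm the large frame lies on the board with its front rail short of the clip. It has a brush on one side, a pot on the other, and a heart beside the clip's robot-right end. In scene-crop pixels the board corners are (35,160), (352,37), (610,398), (255,570), and the blue tab runs from (372,445) to (462,408).

```bash
cat > m.py <<'E'
from h import *
def L(n):
    d=np.load('pics/'+n+'.npz');return {k:d[k] for k in d}
S=L('s0');D=L('d0')
def ws(x,y,z):return world(S,(x+.5)/4.8-.5+190,(y+.5)/4.8-.5+160,z)
def wd(x,y,z):return world(D,(x+.5)/6-.5+215,(y+.5)/6-.5+155,z)
def fit(w,P):
    w=np.array(w)[:,:2];P=np.array(P,float);wc=w.mean(0);pc=P.mean(0)
    a=(w-wc);b=P-pc
    th=np.arctan2((b[:,0]*a[:,1]-b[:,1]*a[:,0]).sum(),(a*b).sum())
    R=np.array([[np.cos(th),-np.sin(th)],[np.sin(th),np.cos(th)]])
    t=wc-R@pc
    return t,th,np.abs(P@R.T+t-w).max()
if __name__=='__main__':
    B=[(-.165,-.12),(-.165,.12),(.165,.12),(.165,-.12)]
    F=[(-.075,-.06),(-.075,.06),(.075,.06),(.075,-.06)]
    bs=[ws(*p,.008) for p in [(35,160),(352,37),(610,398),(255,570)]]
    bd=[wd(*p,.008) for p in [(368,580),(35,353),(380,60),(692,230)]]
    fs=[ws(*p,.018) for p in [(152,197),(320,132),(428,298),(254,371)]]
    fd=[wd(*p,.018) for p in [(364,428),(198,322),(364,179),(526,273)]]
    for n,w,P in(('bs',bs,B),('bd',bd,B),('b',np.mean([bs,bd],0),B),('fs',fs,F),('fd',fd,F),('f',np.mean([fs,fd],0),F)):
        print(n,*[np.round(q,4) for q in fit(w,P)])
    t,th,_=fit(np.mean([bs,bd],0),B);R=np.array([[np.cos(th),-np.sin(th)],[np.sin(th),np.cos(th)]])
    for n,p in dict(tab=ws(417,427,.024),pot=ws(123,238,.05),heart=ws(265,470,.02),earL=ws(470,370,.026),earR=ws(325,445,.026)).items():print(n,np.round(R.T@(p[:2]-t),4))
    print('frame in board',np.round(R.T@(fit(np.mean([fs,fd],0),F)[0]-t),4))
    # triangulated heights by depth
    print(world(S,250,172),world(S,236,238))
E
python3 m.py
```

```text
bs [ 0.5193 -0.0576] 0.2062 0.0019
bd [ 0.5165 -0.0596] 0.2054 0.0033
b [ 0.5179 -0.0586] 0.2058 0.0023
fs [ 0.5014 -0.0663] 0.1953 0.0021
fd [ 0.5022 -0.0667] 0.1916 0.0019
f [ 0.5018 -0.0665] 0.1934 0.0003
tab [0.1365 0.0025]
pot [-0.0494 -0.1006]
heart [ 0.1186 -0.0879]
earL [0.1182 0.0488]
earR [ 0.1232 -0.0512]
frame in board [-0.0173 -0.0044]
[ 0.33538011 -0.02042235 -0.0011231 ] [ 0.57611474 -0.12748952  0.00666245]
```

```bash
cat > plan.py <<'E'
from h import *
from scipy.spatial.transform import Rotation as Ro
T=np.array([.5179,-.0586]);TH=.2058
RB=np.array([[np.cos(TH),-np.sin(TH)],[np.sin(TH),np.cos(TH)]])
def bw(x,y,z):return np.r_[T+RB@[x,y],z]
def now(tag=''):
    s=arm.sense();R=Ro.from_rotvec(s['tool_rot']).as_matrix();p=s['eef_pos']
    b=RB.T@(p[:2]-T)
    yaw=np.degrees(np.arctan2(R[1,1],R[0,1])-TH)
    print(tag,'t',round(s['time'],2),'board xy mm',np.round(b*1e3,1),'z',round(p[2]*1e3,1),'yaw err deg',round(yaw,2),'tilt xyz',np.round(R[:,2],3),'F',np.round(s['wrist_force'],1),'open',round(s['opening']*1e3,1))
    return s,R,p
def plan(target,n,g,nt=None,yaw=TH):
    s,R,p=now()
    yc=np.arctan2(yaw*0+R[1,1],R[0,1]);dz=-(np.degrees(yaw-yc));nt=nt or n
    X=Ro.from_matrix(R)
    # target orientation exact down, y along board x
    Rt=np.column_stack([[ -np.sin(yaw)*-1*-1*-1,np.cos(yaw)*-1,0],[np.cos(yaw),np.sin(yaw),0],[0,0,-1]])
    Rt[:,0]=np.cross(Rt[:,1],Rt[:,2])
    dr=(X.inv()*Ro.from_matrix(Rt)).as_rotvec(degrees=True)/nt
    rows=[]
    for i in range(n):
        d=X.as_matrix().T@(np.array(target)-p)/(n-i)*1e3;d=np.round(d,1 if n<4 else 0)
        r=np.round(dr,1) if i<nt else np.zeros(3)
        rows.append([g,*d.tolist(),*r.tolist()]);p=p+X.as_matrix()@d/1e3
        X=X*Ro.from_rotvec(r,degrees=True)
    for i in range(0,n,5):print(rows[i:i+5])
E
python3 -c "
from plan import *
plan(bw(.012,-.004,.20),14,255,10)"
```

```text
t 0.1 board xy mm [-202.5  628.2] z 230.3 yaw err deg 57.82 tilt xyz [-0.001 -0.002 -1.   ] F [ 0.3  0.2 -0.1] open 85.3
[[255, -37.0, -30.0, 2.0, -0.0, 0.0, 5.8], [255, -40.0, -26.0, 2.0, -0.0, 0.0, 5.8], [255, -42.0, -22.0, 2.0, -0.0, 0.0, 5.8], [255, -44.0, -18.0, 2.0, -0.0, 0.0, 5.8], [255, -46.0, -13.0, 2.0, -0.0, 0.0, 5.8]]
[[255, -47.0, -8.0, 2.0, -0.0, 0.0, 5.8], [255, -48.0, -4.0, 2.0, -0.0, 0.0, 5.8], [255, -48.0, 1.0, 2.0, -0.0, 0.0, 5.8], [255, -47.0, 6.0, 3.0, -0.0, 0.0, 5.8], [255, -46.0, 11.0, 2.0, -0.0, 0.0, 5.8]]
[[255, -45.0, 16.0, 3.0, 0.0, 0.0, 0.0], [255, -45.0, 15.0, 2.0, 0.0, 0.0, 0.0], [255, -45.0, 16.0, 3.0, 0.0, 0.0, 0.0], [255, -45.0, 15.0, 2.0, 0.0, 0.0, 0.0]]
```

Request:
servo_tool(
  targets=[
    [[255, -37, -30, 2, 0, 0, 5.8], [255, -40, -26, 2, 0, 0, 5.8], [255, -42, -22, 2, 0, 0, 5.8], [255, -44, -18, 2, 0, 0, 5.8], [255, -46, -13, 2, 0, 0, 5.8]],
  ],
)

```text
time: 0.72
eef_pos: [0.3127, 0.3087, 0.2209]
tool_rot: [-1.317, -2.852, 0.001]
wrist_force: [-0.3, -0.5, -0.2]
opening: -0.0001
grip_force: 0.0
```

Request:
servo_tool(
  targets=[
    [[255, -47, -8, 2, 0, 0, 5.8], [255, -48, -4, 2, 0, 0, 5.8], [255, -48, 1, 2, 0, 0, 5.8], [255, -47, 6, 3, 0, 0, 5.8], [255, -46, 11, 2, 0, 0, 5.8]],
  ],
)

```text
time: 1.35
eef_pos: [0.4336, 0.1035, 0.2099]
tool_rot: [-1.989, -2.431, 0.0]
wrist_force: [0.5, 0.2, -0.4]
opening: -0.0
grip_force: 0.0
```

Request:
servo_tool(
  targets=[
    [[255, -45, 16, 3, 0, 0, 0], [255, -45, 15, 2, 0, 0, 0], [255, -45, 16, 3, 0, 0, 0], [255, -45, 15, 2, 0, 0, 0], [255, 0, 0, 0, 0, 0, 0]],
  ],
)

```text
time: 1.98
eef_pos: [0.5306, -0.0643, 0.1997]
tool_rot: [1.994, 2.425, -0.006]
wrist_force: [-0.8, 1.0, 0.3]
opening: -0.0001
grip_force: 0.0
```

```bash
python3 -c "
from plan import *
now();f=grab('wrist','w1');print(f['origin'],f['fx'])"
```

```text
t 1.98 board xy mm [11.3 -8.1] z 199.7 yaw err deg -0.64 tilt xyz [-0.001 -0.004 -1.   ] F [-0.8  1.   0.3] open -0.1
[0.51423716 0.01838399 0.34267312] 312.57893005741835
```

View pics/w1.png

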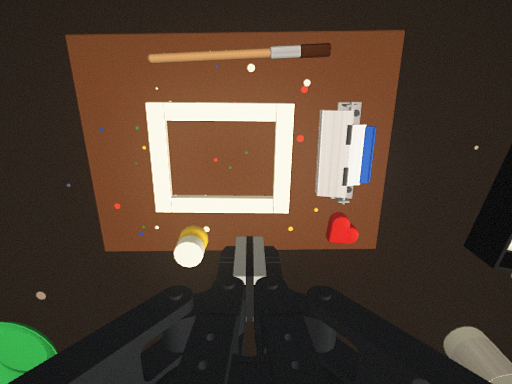

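The wrist picture shows the frame's front rail outer edge from (295,103) to (289,214), the blue tab around (368,153), the jaw edge around (318,152) and the board corners (67,37), (404,31), (378,249), (104,250).

```bash
python3 -c "
from plan import *
from m import fit
d=np.load('pics/w1.npz')
B=[(-.165,.12),(.165,.12),(.165,-.12),(-.165,-.12)]
w=[world(d,*p,.008) for p in [(67,37),(404,31),(378,249),(104,250)]];print(fit(w,B))
for n,p in dict(fr1=(295,103,.018),fr2=(289,214,.018),bk1=(147,104,.018),bk2=(155,214,.018),in1=(276,122,.018),in2=(273,196,.018),tab1=(374,127,.024),tab2=(370,183,.024),jaw1=(320,110,.02),jaw2=(316,195,.02),earL=(350,103,.026),earR=(345,201,.026)).items():
  q=world(d,*p);print(n,np.round(RB.T@(q[:2]-T)*1e3,1))
plan(bw(.012,-.004,.035),5,255)
"
```

```text
(array([ 0.51676535, -0.05875543]), np.float64(0.2064272037958504), np.float64(0.0025462036010909517))
fr1 [57.5 53.9]
fr2 [ 55.1 -67.5]
bk1 [-91.3  54.6]
bk2 [-96.5 -65.8]
in1 [38.7 35.3]
in2 [ 36.7 -45.6]
tab1 [137.2  29.9]
tab2 [140.  -29.6]
jaw1 [82.6 46.9]
jaw2 [ 83.9 -44.2]
earL [110.2  53.8]
earR [114.4 -49.2]
 t 2.02 board xy mm [11.4 -5. ] z 199.6 yaw err deg -0.42 tilt xyz [-0.001 -0.001 -1.   ] F [-0.7  0.8  0.5] open -0.1
[[255, 0.0, 0.0, 33.0, -0.0, 0.0, -0.1], [255, 0.0, 0.0, 33.0, -0.0, 0.0, -0.1], [255, 0.0, 0.0, 33.0, -0.0, 0.0, -0.1], [255, 1.0, 0.0, 33.0, -0.0, 0.0, -0.1], [255, 0.0, 1.0, 33.0, -0.0, 0.0, -0.1]]
```

Request:
servo_tool(
  targets=[
    [[255, 0, 0, 40, 0, 0, -0.2], [255, 0, 0, 40, 0, 0, -0.2], [255, 0, 0, 40, 0, 0, 0], [255, 0, 0, 40, 0, 0, 0], [255, 0, 0, 27, 0, 0, 0]],
  ],
)

```text
time: 2.65
eef_pos: [0.5286, -0.0562, 0.0112]
tool_rot: [-1.971, -2.442, 0.001]
wrist_force: [0.3, 1.2, 1.2]
opening: 0.0002
grip_force: 0.0
```

Request:
servo_tool(
  targets=[
    [[255, 0, 0, 0, 0, 0, 0], [255, 0, 3, 0, 0, 0, 0], [255, 0, 3, 0, 0, 0, 0], [255, 0, 4, 0, 0, 0, 0], [255, 0, 4, 0, 0, 0, 0]],
  ],
)

```text
time: 3.28
eef_pos: [0.5448, -0.0559, 0.0139]
tool_rot: [1.976, 2.441, 0.001]
wrist_force: [0.2, -0.2, -0.2]
opening: -0.0002
grip_force: 0.0
```

Request:
servo_tool(
  targets=[
    [[255, 0, 4, 0, 0, 0, 0], [255, 0, 4, 0, 0, 0, 0], [255, 0, 4, 0, 0, 0, 0], [255, 0, 4, 0, 0, 0, 0], [255, 0, 0, 0, 0, 0, 0]],
  ],
)

```text
time: 3.9
eef_pos: [0.5603, -0.0525, 0.0133]
tool_rot: [1.976, 2.442, 0.001]
wrist_force: [0.4, -0.0, 0.0]
opening: -0.0001
grip_force: 0.0
```

```bash
python3 -c "
from plan import *
now();f=grab('wrist','w2');g=grab('scene','s2')
a=cv2.resize(g['pixels'][160:285,190:320,::-1],(399,384),interpolation=cv2.INTER_CUBIC)
cv2.imwrite('pics/v2.png',np.hstack([f['pixels'][:384,112:,::-1],a]))"
```

```text
t 3.9 board xy mm [42.8 -2.7] z 13.3 yaw err deg 0.25 tilt xyz [ 0.001 -0.    -1.   ] F [ 0.4 -0.   0. ] open -0.1
```

View pics/v2.png

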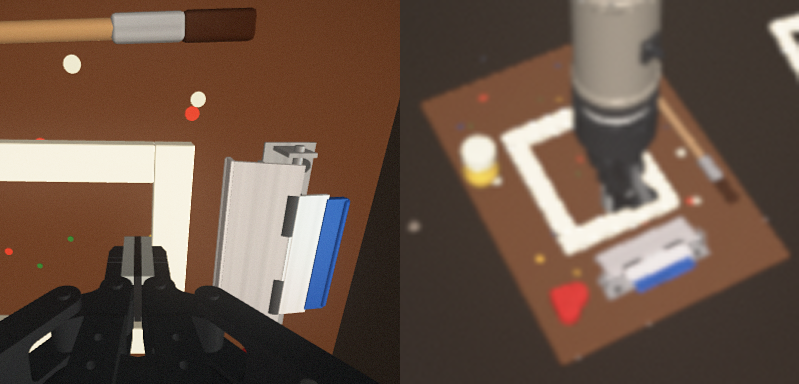

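The frame's front rail now stands close before the jaw: front edge from (306,143), inner edge around (266,182), jaw's left end near (337,160), blue tab end at (461,198) (wrist pixels).

```bash
python3 -c "
from plan import *
d=np.load('pics/w2.npz')
for n,p in dict(fr=(306,144,.018),fr2=(299,270,.018),inn=(266,182,.018),jaw=(337,160,.016),jaw2=(325,300,.016),tab=(451,198,.024),tab2=(429,307,.024),tabR=(461,200,.022),finR=(264,240,.030),pad=(249,262,.015)).items():
  q=world(d,*p);print(n,np.round(RB.T@(q[:2]-T)*1e3,1))
plan(bw(.085,-.001,.13),5,0)
"
```

```text
fr [67.6 54.6]
fr2 [ 68.1 -10.7]
inn [50.1 36.8]
jaw [82.8 46.9]
jaw2 [ 83.6 -30.8]
tab [133.8  31.4]
tab2 [135.2 -28.6]
tabR [140.   29.7]
finR [49.1 13. ]
pad [42.4 -7.9]
 t 4.0 board xy mm [42.4 -2.8] z 13.3 yaw err deg 0.23 tilt xyz [ 0. -0. -1.] F [ 0.4 -0.3 -1.1] open -0.4
[[0, 0.0, 9.0, -23.0, 0.0, 0.0, 0.0], [0, 0.0, 8.0, -23.0, 0.0, 0.0, 0.0], [0, 1.0, 9.0, -24.0, 0.0, 0.0, 0.0], [0, 0.0, 8.0, -23.0, 0.0, 0.0, 0.0], [0, 1.0, 9.0, -24.0, 0.0, 0.0, 0.0]]
```

Request:
servo_tool(
  targets=[
    [[255, 0, 3, 0, 0, 0, 0], [255, 0, 3, 0, 0, 0, 0], [255, 0, 3, 0, 0, 0, 0], [255, 0, 0, 0, 0, 0, 0], [255, 0, -4, 0, 0, 0, 0]],
  ],
)

```text
time: 4.62
eef_pos: [0.5649, -0.0516, 0.0134]
tool_rot: [1.976, 2.442, 0.001]
wrist_force: [0.2, -0.2, 0.1]
opening: 0.0003
grip_force: 0.0
```

Request:
servo_tool(
  targets=[
    [[255, 0, 0, -30, 0, 0, 0], [255, 0, 0, -40, 0, 0, 0], [16, -0.5, 15, -10, 0, 0, -0.1], [16, -0.5, 15, 0, 0, 0, -0.1], [16, 0, 15.5, 0, 0, 0, 0]],
  ],
)

```text
time: 5.25
eef_pos: [0.6095, -0.0431, 0.0937]
tool_rot: [1.973, 2.445, 0.001]
wrist_force: [0.8, 0.6, 0.3]
opening: 0.0543
grip_force: 0.0
```

Request:
servo_tool(
  targets=[
    [[16, 0, 0, 0, 0, 0, 0], [16, 0, 0, 0, 0, 0, 0], [16, 0, 0, 0, 0, 0, 0], [16, 0, 0, 0, 0, 0, 0], [16, 0, 0, 0, 0, 0, 0]],
  ],
)

```text
time: 5.88
eef_pos: [0.6091, -0.0431, 0.0934]
tool_rot: [-1.973, -2.445, -0.0]
wrist_force: [0.2, -0.3, 0.6]
opening: 0.0797
grip_force: 0.0
```

```bash
python3 -c "
from plan import *
now();f=grab('wrist','w3');g=grab('side','d3')
a=cv2.resize(g['pixels'][145:245,225:305,::-1],(307,384),interpolation=cv2.INTER_CUBIC)
cv2.imwrite('pics/v3.png',np.hstack([f['pixels'][:,32:,::-1],a]))"
```

```text
t 5.88 board xy mm [92.5 -3.5] z 93.4 yaw err deg 0.42 tilt xyz [-0.  0. -1.] F [ 0.2 -0.3  0.6] open 79.7
```

View pics/v3.png

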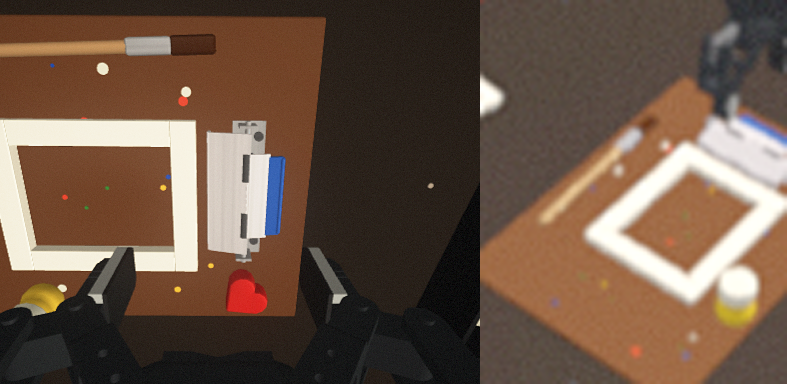

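The front rail now spans wrist pixels (228,121)–(229,270) and the jaw edge (241,133)–(240,250); the left fingertip is at about (162,250) and the right at about (336,250), overlapping the board in view.

```bash
python3 -c "
from plan import *
d=np.load('pics/w3.npz')
for n,p in dict(fr=(228,121,.018),fr2=(229,270,.018),inn1=(203,146,.018),inn2=(205,250,.018),jaw=(241,133,.016),jaw2=(240,250,.016),tab=(303,157,.024),tab2=(297,236,.024),tabR=(316,158,.022),tR2=(309,237,.022)).items():
  q=world(d,*p);print(n,np.round(RB.T@(q[:2]-T)*1e3,1))
for p in [(150,258),(157,255),(160,262),(140,270),(344,258),(338,255),(355,270),(130,300),(368,300)]:
  q=world(d,*p);print(p,np.round(np.r_[RB.T@(q[:2]-T),q[2]]*1e3,1))
"
```

```text
fr [77.2 54.4]
fr2 [ 76.2 -64.7]
inn1 [59.3 36.8]
inn2 [ 57.5 -46.4]
jaw [86.1 45.9]
jaw2 [ 85.1 -47.4]
tab [129.4  30.8]
tab2 [128.6 -30.4]
tabR [138.9  29.7]
tR2 [138.2 -32.3]
(150, 258) [ 49.4   8.  119. ]
(157, 255) [ 51.9   8.4 117.1]
(160, 262) [ 52.7   4.4 116.4]
(140, 270) [ 47.6   7.3 127. ]
(344, 258) [133.1   8.3 118.5]
(338, 255) [132.3   6.2 112.7]
(355, 270) [134.2   9.4 129.4]
(130, 300) [ 49.    5.1 142.8]
(368, 300) [135.1   5.8 142.8]
```

Request:
servo_tool(
  targets=[
    [[16, 0, 0.5, 25, 0, 0, 0.2], [16, 0, 0.5, 25, 0, 0, 0.2], [16, 0, 0, 20, 0, 0, 0], [16, 0, 0, 6, 0, 0, 0], [16, 0, 0, 0, 0, 0, 0]],
  ],
)

```text
time: 6.6
eef_pos: [0.6104, -0.043, 0.0173]
tool_rot: [1.981, 2.438, -0.0]
wrist_force: [-0.1, 0.6, 0.4]
opening: 0.0799
grip_force: 0.0
```

Request:
servo_tool(
  targets=[
    [[16, 0, 0, 3, 0, 0, 0], [16, 0, 0, 3, 0, 0, 0], [16, 0, 0, 0, 0, 0, 0], [16, 0, 0, 0, 0, 0, 0], [16, 0, 0, 0, 0, 0, 0]],
  ],
)

```text
time: 7.22
eef_pos: [0.6113, -0.043, 0.0128]
tool_rot: [1.98, 2.437, 0.003]
wrist_force: [-1.8, 0.1, 5.7]
opening: 0.0799
grip_force: 2.6
```

Request:
servo_tool(
  targets=[
    [[16, 0, 0, 3, 0, 0, 0], [16, 0, 0, 3, 0, 0, 0], [16, 0, 0, 2, 0, 0, 0], [16, 0, 0, 0, 0, 0, 0], [16, 0, 0, 0, 0, 0, 0]],
  ],
)

```text
time: 7.85
eef_pos: [0.6117, -0.0431, 0.0059]
tool_rot: [1.979, 2.437, 0.004]
wrist_force: [-3.0, 0.8, 9.6]
opening: 0.0802
grip_force: 4.4
```

```bash
python3 -c "
from plan import *
now();f=grab('wrist','w4');g=grab('side','d4')
a=cv2.resize(g['pixels'][145:245,225:305,::-1],(307,384),interpolation=cv2.INTER_CUBIC)
cv2.imwrite('pics/v4.png',np.hstack([f['pixels'][:,32:,::-1],a]))"
```

```text
t 7.85 board xy mm [95. -4.] z 5.9 yaw err deg 0.03 tilt xyz [ 0.003  0.    -1.   ] F [-3.   0.8  9.6] open 80.2
```

View pics/v4.png

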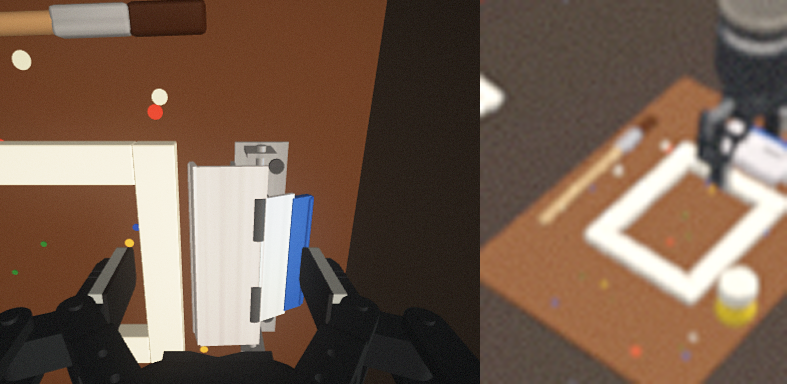

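The left fingertip stands in the window behind the front rail (~(162,250)), the right fingertip sits on the blue tab (~(335,250)), and the jaw has begun to lift. I'll press further.

Request:
servo_tool(
  targets=[
    [[16, 0, 0, 2, 0, 0, 0], [16, 0, 0, 2, 0, 0, 0], [16, 0, 0, 0, 0, 0, 0], [16, 0, 0, 0, 0, 0, 0], [16, 0, 0, 0, 0, 0, 0]],
  ],
)

```text
time: 8.57
eef_pos: [0.6115, -0.0432, 0.0024]
tool_rot: [1.98, 2.437, 0.004]
wrist_force: [-4.0, 1.1, 13.4]
opening: 0.08
grip_force: 6.2
```

```bash
python3 -c "
from plan import *
now();f=grab('wrist','w5')
for n in ('w3','w4','w5'):
  d=np.load('pics/'+n+'.npz')
  V,U=np.mgrid[0:384:3,0:512:3];
  o=d['origin'];R=cv2.Rodrigues(d['rotation'].astype(float))[0];Z=d['range_z'][V,U]
  P=np.stack([(U-d['cx'])/d['fx']*Z,(V-d['cy'])/d['fy']*Z,Z],-1)@R.T+o
  xy=(P[...,:2]-T)@RB*1e3;z=P[...,2]*1e3
  print(n)
  for x0 in range(72,145,4):
    m=(abs(xy[...,0]-x0)<2)&(xy[...,1]>14)&(xy[...,1]<28)&(z<60)
    print(x0,np.round(np.median(z[m]),1) if m.any() else None,end='; ')
  print()
"
```

```text
t 8.57 board xy mm [94.7 -4.1] z 2.4 yaw err deg 0.02 tilt xyz [ 0.003  0.001 -1.   ] F [-4.   1.1 13.4] open 80.0
w3
72 18.6; 76 18.2; 80 8.7; 84 17.8; 88 20.2; 92 21.3; 96 21.7; 100 23.1; 104 24.0; 108 25.2; 112 27.0; 116 26.4; 120 25.8; 124 25.2; 128 25.1; 132 25.3; 136 24.6; 140 24.8; 144 8.8; 
w4
72 18.8; 76 16.5; 80 8.6; 84 23.9; 88 27.2; 92 27.1; 96 27.0; 100 26.6; 104 26.4; 108 26.1; 112 26.7; 116 25.6; 120 23.8; 124 22.1; 128 20.9; 132 19.1; 136 17.9; 140 9.3; 144 8.5; 
w5
72 18.7; 76 16.4; 80 8.9; 84 27.4; 88 30.7; 92 30.1; 96 29.4; 100 28.7; 104 27.6; 108 26.9; 112 27.0; 116 25.7; 120 22.7; 124 20.8; 128 18.3; 132 16.2; 136 14.4; 140 8.8; 144 8.7;
```

The jaw plate has swung by about 0.43 rad, so the clip is open. I'll now close the gripper slowly, with the TCP following so that the tab finger stays put.

Request:
servo_tool(
  targets=[
    [[21, 0, 0.8, -0.4, 0, 0, 0], [25, 0, 0.7, -0.4, 0, 0, 0], [30, 0, 0.8, -0.4, 0, 0, 0], [34, 0, 0.7, -0.4, 0, 0, 0], [34, 0, 0, 0, 0, 0, 0]],
  ],
  grip_force=20,
)

```text
time: 9.25
eef_pos: [0.6144, -0.0426, 0.0042]
tool_rot: [1.98, 2.437, 0.004]
wrist_force: [-6.0, 0.9, 13.6]
opening: 0.0736
grip_force: 6.6
```

```bash
cat > ck.py <<'E'
from plan import *
import sys
n=sys.argv[1];now();d=grab('wrist',n)
V,U=np.mgrid[0:384:2,0:512:2]
o=d['origin'];R=cv2.Rodrigues(np.array(d['rotation'],float))[0];Z=d['range_z'][V,U]
P=np.stack([(U-d['cx'])/d['fx']*Z,(V-d['cy'])/d['fy']*Z,Z],-1)@R.T+o
xy=(P[...,:2]-T)@RB*1e3;z=P[...,2]*1e3
for x0 in (84,88,92,96,100,104,108,112,116,120,124,128,132,136):
    m=(abs(xy[...,0]-x0)<2)&(xy[...,1]>14)&(xy[...,1]<28)&(z<60)
    print(x0,np.round(np.median(z[m]),1) if m.any() else None,end='; ')
print()
c=d['pixels'].min(-1)[V,U]
for y0 in (20,30,40,48,54):  # white frame front rail: x extents at several y
    m=(abs(xy[...,1]-y0)<1.5)&(abs(z-18)<2.5)&(c>150)&(xy[...,0]>40)&(xy[...,0]<110)
    if m.any():print('y',y0,'rail x',np.round([xy[m][:,0].min(),xy[m][:,0].max()],1),m.sum())
m=(abs(z-18)<2.5)&(c>150)&(xy[...,0]>20)&(xy[...,0]<75);print('max y of left rail',np.round(xy[m][:,1].max(),1))
E
python3 ck.py w6
```

```text
t 9.25 board xy mm [97.8 -4.1] z 4.2 yaw err deg 0.02 tilt xyz [ 0.003  0.001 -1.   ] F [-6.   0.9 13.6] open 73.6
84 27.0; 88 30.8; 92 30.3; 96 29.7; 100 28.7; 104 27.9; 108 27.2; 112 26.8; 116 25.5; 120 22.8; 124 20.7; 128 18.1; 132 15.9; 136 13.9; 
y 20 rail x [60.8 78.5] 61
y 30 rail x [60.7 78.5] 66
y 40 rail x [40.1 78.5] 168
y 48 rail x [40.  78.4] 165
y 54 rail x [40.  78.5] 116
max y of left rail 106.7
```

Request:
servo_tool(
  targets=[
    [[39, 0, 0.8, -0.4, 0, 0, 0], [43, 0, 0.7, -0.4, 0, 0, 0], [48, 0, 0.8, -0.4, 0, 0, 0], [52, 0, 0.7, -0.5, 0, 0, 0], [52, 0, 0, 0, 0, 0, 0]],
  ],
)

```text
time: 9.93
eef_pos: [0.6174, -0.042, 0.0059]
tool_rot: [1.98, 2.437, 0.004]
wrist_force: [-6.1, 0.3, 13.7]
opening: 0.0678
grip_force: 6.7
```

```bash
python3 ck.py w7
```

```text
t 9.93 board xy mm [100.7  -4.1] z 5.9 yaw err deg 0.02 tilt xyz [ 0.003  0.001 -1.   ] F [-6.1  0.3 13.7] open 67.8
84 27.1; 88 31.0; 92 30.4; 96 29.6; 100 28.7; 104 28.1; 108 27.1; 112 26.8; 116 25.5; 120 23.0; 124 20.4; 128 18.1; 132 15.9; 136 14.1; 
y 20 rail x [66.9 80.7] 51
y 30 rail x [66.6 80.4] 53
y 40 rail x [40.1 80.7] 155
y 48 rail x [40.5 84.5] 170
y 54 rail x [40.9 84.6] 146
max y of left rail 106.3
```

The frame advances squarely and its front is just at the jaw. Continuing.

Request:
servo_tool(
  targets=[
    [[57, 0, 0.8, -0.4, 0, 0, 0], [61, 0, 0.7, -0.4, 0, 0, 0], [66, 0, 0.8, -0.4, 0, 0, 0], [70, 0, 0.7, -0.4, 0, 0, 0], [70, 0, 0, 0, 0, 0, 0]],
  ],
)

```text
time: 10.6
eef_pos: [0.6203, -0.0414, 0.0076]
tool_rot: [1.98, 2.437, 0.004]
wrist_force: [-4.4, 0.4, 13.1]
opening: 0.0625
grip_force: 6.7
```

```bash
python3 ck.py w8
```

```text
t 10.6 board xy mm [103.8  -4.1] z 7.6 yaw err deg 0.02 tilt xyz [ 0.003  0.001 -1.   ] F [-4.4  0.4 13.1] open 62.5
84 27.3; 88 30.9; 92 30.5; 96 29.7; 100 28.9; 104 27.9; 108 27.0; 112 26.7; 116 25.5; 120 22.9; 124 20.2; 128 18.1; 132 15.8; 136 13.9; 
y 20 rail x [73.1 79.8] 25
y 30 rail x [73.1 80.5] 27
y 40 rail x [40.2 80.2] 142
y 48 rail x [40.2 89.9] 198
y 54 rail x [40.2 90.2] 175
max y of left rail 106.6
```

Request:
servo_tool(
  targets=[
    [[75, 0, 0.8, -0.3, 0, 0, 0], [79, 0, 0.7, -0.3, 0, 0, 0], [84, 0, 0.8, -0.3, 0, 0, 0], [88, 0, 0.7, -0.3, 0, 0, 0], [88, 0, 0, 0, 0, 0, 0]],
  ],
)

```text
time: 11.28
eef_pos: [0.6232, -0.0408, 0.0087]
tool_rot: [1.98, 2.437, 0.004]
wrist_force: [-4.9, 0.6, 14.2]
opening: 0.0555
grip_force: 6.7
```

```bash
python3 ck.py w9
```

```text
t 11.28 board xy mm [106.7  -4.1] z 8.7 yaw err deg 0.02 tilt xyz [ 0.003  0.001 -1.   ] F [-4.9  0.6 14.2] open 55.5
84 27.3; 88 31.0; 92 30.5; 96 29.6; 100 28.9; 104 27.7; 108 27.2; 112 26.8; 116 25.5; 120 22.9; 124 20.2; 128 18.2; 132 15.7; 136 13.9; 
y 20 rail x [78.7 79.8] 5
y 30 rail x [79.5 80.7] 7
y 40 rail x [40.  80.3] 139
y 48 rail x [40.  96.3] 199
y 54 rail x [40.3 96.4] 157
max y of left rail 106.2
```

Request:
servo_tool(
  targets=[
    [[91, 0, 0.5, -0.2, 0, 0, 0], [94, 0, 0.5, -0.2, 0, 0, 0], [97, 0, 0.5, -0.2, 0, 0, 0], [97, 0, 0, 0, 0, 0, 0], [97, 0, 0, 0, 0, 0, 0]],
  ],
)

```text
time: 11.95
eef_pos: [0.6247, -0.0405, 0.0094]
tool_rot: [1.98, 2.437, 0.004]
wrist_force: [-4.9, -0.1, 13.9]
opening: 0.0531
grip_force: 6.8
```

```bash
python3 ck.py w10
```

```text
t 11.95 board xy mm [108.2  -4.1] z 9.4 yaw err deg 0.02 tilt xyz [ 0.003  0.001 -1.   ] F [-4.9 -0.1 13.9] open 53.1
84 27.2; 88 31.1; 92 30.6; 96 29.8; 100 28.9; 104 28.1; 108 27.3; 112 26.9; 116 25.4; 120 22.8; 124 20.1; 128 18.0; 132 15.6; 136 13.8; 
y 40 rail x [40.1 79.6] 152
y 48 rail x [40.7 99.5] 205
y 54 rail x [41.  99.5] 147
max y of left rail 106.3
```

Request:
servo_tool(
  targets=[
    [[100, 0, 0.5, -0.2, 0, 0, 0], [103, 0, 0.5, -0.2, 0, 0, 0], [106, 0, 0.5, -0.2, 0, 0, 0], [106, 0, 0, 0, 0, 0, 0], [106, 0, 0, 0, 0, 0, 0]],
  ],
)

```text
time: 12.62
eef_pos: [0.6246, -0.0405, 0.0096]
tool_rot: [-1.981, -2.437, -0.0]
wrist_force: [-7.3, 0.2, 15.5]
opening: 0.0519
grip_force: 19.2
```

```bash
python3 ck.py w11
```

```text
t 12.62 board xy mm [108.1  -4.1] z 9.6 yaw err deg 0.0 tilt xyz [-0.     0.001 -1.   ] F [-7.3  0.2 15.5] open 51.9
84 27.3; 88 31.3; 92 30.7; 96 29.8; 100 29.0; 104 28.2; 108 27.2; 112 26.8; 116 25.5; 120 22.9; 124 20.1; 128 18.0; 132 15.5; 136 13.6; 
y 40 rail x [40.3 79.8] 151
y 48 rail x [40.3 99.4] 226
y 54 rail x [40.5 99.6] 144
max y of left rail 106.5
```

```bash
python3 -c "
from plan import *
for n in ('w3','w5','w11'):
  d=np.load('pics/'+n+'.npz');V,U=np.mgrid[0:384,0:512]
  o=d['origin'];R=cv2.Rodrigues(d['rotation'].astype(float))[0]
  D=np.stack([(U-d['cx'])/d['fx'],(V-d['cy'])/d['fy'],U*0+1],-1)@R.T
  P=o+D*((.008-o[2])/D[...,2])[...,None]
  xy=(P[...,:2]-T)@RB*1e3;r=d['pixels'][...,0].astype(int)
  for y0 in (60,80,100):
    m=(abs(xy[...,1]-y0)<1)&(xy[...,0]>145)&(xy[...,0]<185)
    x=xy[m][:,0];v=r[m];i=np.argsort(x);x=x[i];v=v[i];thr=(v[:10].mean()+v[-10:].mean())/2
    print(n,y0,len(x),'edge x',x[v>thr].max().round(1) if len(x) else None,v[:3],v[-3:])
"
```

```text
w3 60 168 edge x 162.2 [116 120 116] [41 39 39]
w3 80 178 edge x 162.2 [109 112 111] [39 43 36]
w3 100 182 edge x 162.0 [106 113 112] [41 43 43]
w5 60 457 edge x 161.9 [112 114 110] [44 43 38]
w5 80 574 edge x 162.0 [112 109 112] [39 40 41]
w5 100 510 edge x 161.9 [111 104 108] [36 35 35]
w11 60 348 edge x 162.0 [119 118 114] [43 37 39]
w11 80 366 edge x 161.8 [114 117 116] [40 43 41]
w11 100 478 edge x 162.0 [112 107 109] [36 35 43]
```

In my coordinates the board's far edge reads 162.0, so the bias is -3 mm and the stops are at about 100.0. The frame front is at 99.5 with the grip stalled, so it is home. I'll back the pushing finger off first, then lift.

Request:
servo_tool(
  targets=[
    [[100, 0, -0.5, 0, 0, 0, 0], [94, 0, -1, 0, 0, 0, 0], [88, 0, -1, 0, 0, 0, 0], [82, 0, -1, 0, 0, 0, 0], [82, 0, 0, 0, 0, 0, 0]],
  ],
)

```text
time: 13.3
eef_pos: [0.6229, -0.0409, 0.0097]
tool_rot: [1.98, 2.436, 0.004]
wrist_force: [-4.2, -0.1, 11.9]
opening: 0.0581
grip_force: 6.2
```

Request:
servo_tool(
  targets=[
    [[82, 0, 0, -2, 0, 0, 0], [82, 0, 0, -3, 0, 0, 0], [82, 0, 0, -4, 0, 0, 0], [82, 0, 0, -6, 0, 0, 0], [82, 0, 0, -10, 0, 0, 0]],
  ],
)

```text
time: 13.92
eef_pos: [0.6211, -0.0405, 0.0316]
tool_rot: [-1.98, -2.438, 0.001]
wrist_force: [-0.5, 0.9, 0.9]
opening: 0.0577
grip_force: 0.0
```

Request:
servo_tool(
  targets=[
    [[82, 0, 0, -30, 0, 0, 0], [82, 0, 0, -40, 0, 0, 0], [82, 0, 0, -40, 0, 0, 0], [82, 0, 0, 0, 0, 0, 0], [82, 0, 0, 0, 0, 0, 0]],
  ],
)

```text
time: 14.55
eef_pos: [0.6212, -0.0404, 0.1415]
tool_rot: [-1.981, -2.438, -0.0]
wrist_force: [-0.1, 0.8, -0.5]
opening: 0.0576
grip_force: 0.0
```

```bash
python3 ck.py w12; cp pics/w12.png pics/v12.png
```

```text
t 14.55 board xy mm [104.8  -3.3] z 141.5 yaw err deg 0.02 tilt xyz [-0.  0. -1.] F [-0.1  0.8 -0.5] open 57.6
84 24.9; 88 28.9; 92 28.6; 96 27.8; 100 27.2; 104 27.1; 108 26.9; 112 26.8; 116 25.5; 120 23.6; 124 21.9; 128 19.3; 132 18.0; 136 16.2; 
y 40 rail x [40.7 79.7] 26
y 48 rail x [41.6 98.5] 69
y 54 rail x [40.2 98.5] 35
max y of left rail 106.7
```

View pics/v12.png

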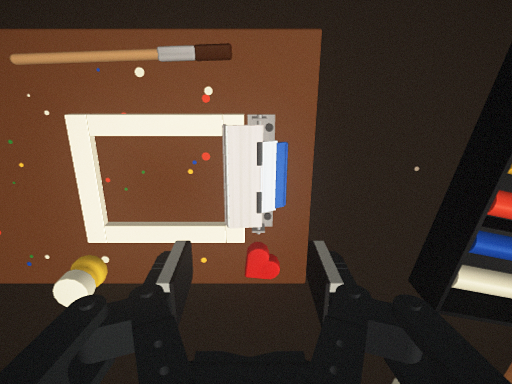

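The frame is square under the jaw (corner at (245,115)), the jaw rests on it, the other things are untouched, and the gripper is clear.

```bash
python3 -c "
from cell import arm
print(arm.job_done())"
```

```text
the job is handed in; nothing more can be done
None
```

I slid the frame to the clip, held the clip open, pushed the frame home against the stops and let the clip close on it. The last picture shows it square under the jaw with the other things in place; the job is handed in at about 14.6 s, and no verdict was returned.

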